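Scoop grinding balls from a tray and hold them up level

ROBOT

A 6-joint arm with a two-finger parallel gripper is mounted at the origin on a cart in front of the work surface, level with it; the furniture and walls round the work are solid. World frame = base frame: x ahead of the robot, y to its left, z up, the work surface at z = 0. Lengths are in mm, angles in rad, forces in N, time in s.
With the tool pointing down it reaches from about 400 to 925 mm from the base axis. Payload 12.5 kg.
Tool frame: the origin (TCP) lies at the very end of the fingers, on their centre line; the grasp point (between the pads) lies env.hold_point_z behind it (env.hold_point_z is the distance from the TCP to the grasp point, in mm); y points along the fingers, z is the direction in which the jaws open and shut, and the axes are right-handed (so a half turn about y gives the same grasp; the last joint's range is limited). The gripper opens to 95 mm and grips with 3 to 60 N. Pads are 20 mm wide; open, the fingers measure 119 mm over their backs; the gripper's body (75 mm by 180 mm) begins 59 mm behind the grasp point.
Start: joints at [-1.299, 0.491, 1.559, -0, 1.092, -0.106], TCP at [230.572, -580.936, 188.661] pointing down, gripper open.
Joint ranges: [-3.1, 3.1], [-0.84, 2.19], [0.05, 2.79], [-1.13, 4.28], [0.06, 2.93], [-2.69, 2.69]. Speed limits (rad/s): [2.22, 2.22, 2.79, 3.14, 3.14, 3.14].

INTERFACE

Orientations are given as [roll, pitch, yaw] about the fixed x, y, z axes, in that order (R = Rz(yaw) Ry(pitch) Rx(roll)).
In Python, from cell import env gives the robot as it stands.
- The arm moves only by the shell command python3 -m inch 'ROWS'. ROWS is JSON, one flat list of numbers, 7 for each row, row after row: the shift along the tool's x, y, z in m, then the turn, a rotation vector about the tool's x, y, z in degrees, then the closure, from -1 (fully open) to 1 (shut). In form: [tx, ty, tz, ax, ay, az, hand, tx, ty, tz, ax, ay, az, hand, ...]. A call has 1 to 10 rows; each row shifts and turns the commanded pose from where the row before left it, along the tool's axes as they then stand; what a row does not reach is not made up. A row lasts 1/10 s, in which the tool goes at most 50 mm and 8.59 degrees, less where a joint would pass 70% of its speed; a pose out of reach is approached as far as the arm can. A call is refused whole if a number of a shift passes 0.05 or a number of a turn 8.59, either way. A call with a gripper value outside its range is refused whole. The fingers move at their own pace and stop on an object; the grip force is fixed at half the most. Time passes only in rows, so rows that do not move let the fingers close. It gives the time, the measured TCP pose, the force and the opening at its end, in the units of the state.
- env.state(): the state, without advancing time (a new reading comes with each control period).
- env.read_camera(name): name is "scene" or "top" or "wrist"; returns a dict with "pixels" (384x512x3 uint8, blue, green, red), "depth" (384x512 float32, mm along the optical axis (not along the pixel's ray), 0 where there is no reading), "mtx" (3x3 intrinsics, pixels), "k1" (the pictures are not rectified: a ray, as slopes to the right and down, at radius r is drawn at 1 + k1 r^2 times it, then the intrinsics apply), "R" (3x3) and "t" (3): a world point X has camera coordinates R X + t. Camera axes: x right, y down, z forward; pixel columns grow to the right and rows downward; lengths in mm; the calibration is good to about 2 mm. A picture is of the moment at which its call begins.
- env.job_done(): hands the job in, once; it reports no verdict.
The state is a dict: "t": time; "joints": joint angles; "qvel": joint speeds; "tau": joint torques, N m; "eef_pos": TCP position; "tcp_rot": TCP orientation; "ft_force": force on the tool from outside, world axes, zero at the start; "moment": the same for the moment, N m; "opening": opening from 0.0 (shut) to 1.0 (fully open).
Only numpy, scipy, OpenCV 4.12 (cv2) and the standard library are available. Lean on these libraries where they do the work, as an engineer would, in place of code of your own. Each camera call takes 0.05 s, during which the arm holds its last target.

TASK

Take the scoop by its upright grip, scoop at least three of the ceramic balls out of the steel tray, and finish holding the scoop level and still, about 15 cm above the table, with the balls lying in its pan. Keep the fingers off the balls, spill none onto the table and leave the vial and the two caps alone. The program ends while the scoop is held in the air; do not put it down.

Things in the scene. Friction and masses are not known exactly. Their poses are not given: they have to be found in the camera images.
- tray: shallow open steel tray, fixed to the table, 92 mm wide over all (its y), 45 mm high, walls and floor 4 mm thick; the inner floor is 172 (x) x 84 mm (y), its centre over the origin, which lies on the table; z up, x along its length. x points left, to the microscope. The balls start in its +x half; the -x half starts empty.
- scoop: small loose aluminium scoop, about 0.12 kg, standing on the table. Origin: on its underside, right below its upright black grip; x forward from the grip to the pan's open front, y across, z up. Pan 74 mm wide over all, 70 inside; floor 2 mm thick, flat to x = 68 mm; back wall at x = 11, 32 mm high; side walls 28 mm high to x = 42, stepping down to end 11 mm high at x = 58.
- scoop_lip (a point): middle of the front edge of the scoop's lip, at its underside, 77 mm forward of the grip's axis. The thin lip is a ramp, rising backwards from this edge to a crest 3 mm high, 8 mm behind it. Axes as the scoop's.
- scoop_grip (a point): point in the scoop's upright black grip to hold it by, 105 mm above the scoop's underside, on the grip's axis. The grip is an upright bar 20 mm thick (scoop x) by 28 mm wide (scoop y), its top 130 mm above the underside. Axes as the scoop's.
- scoop_pan (a point): middle of the scoop's pan, 38 mm forward of the grip's axis and 10 mm above the underside. Axes as the scoop's.
- vial: bystander: small white-capped vial 27 x 27 x 64 mm on the right of the tray; origin at centre of underside
- wide_cap: bystander: translucent open cap 34 x 34 x 30 mm by the foot of the microscope (a fixed bystander, eyepieces 0.43 m above the table), left of the tray; origin at centre of underside
- small_cap: bystander: blue screw cap 27 x 27 x 20 mm on the right of the tray; origin at centre of underside
- ball_0_center (a point): centre of one of seven alike white ceramic grinding balls, 18 mm diameter, 12 g, glazed and slippery, free to roll in the tray
- ball_1_center (a point): centre of one of seven alike white ceramic grinding balls, 18 mm diameter, 12 g, glazed and slippery, free to roll in the tray
- ball_2_center (a point): centre of one of seven alike white ceramic grinding balls, 18 mm diameter, 12 g, glazed and slippery, free to roll in the tray
- ball_3_center (a point): centre of one of seven alike white ceramic grinding balls, 18 mm diameter, 12 g, glazed and slippery, free to roll in the tray
- ball_4_center (a point): centre of one of seven alike white ceramic grinding balls, 18 mm diameter, 12 g, glazed and slippery, free to roll in the tray
- ball_5_center (a point): centre of one of seven alike white ceramic grinding balls, 18 mm diameter, 12 g, glazed and slippery, free to roll in the tray
- ball_6_center (a point): centre of one of seven alike white ceramic grinding balls, 18 mm diameter, 12 g, glazed and slippery, free to roll in the tray

How it is judged (in metres and radians):
On the way, in this order (a step that is already met when the one before it is completed fails the run):
1. the scoop's pan is down in the tray (z of scoop_pan in the frame of tray below 0.03 m and horizontal distance between scoop_pan and tray below 0.085 m and y of scoop_pan in the frame of tray between -0.025 and 0.025 m), for 0.1 s.
2. the scoop has been raised off the tray with at least three balls in its pan (height (world z) of scoop_pan above 0.06 m and ((distance between each of ball_0_center, ball_1_center and scoop_pan below 0.05 m and distance between any of ball_2_center, ball_3_center, ball_4_center, ball_5_center, ball_6_center and scoop_pan below 0.05 m) or (distance between each of ball_0_center, ball_2_center and scoop_pan below 0.05 m and distance between any of ball_3_center, ball_4_center, ball_5_center, ball_6_center and scoop_pan below 0.05 m) or (distance between each of ball_1_center, ball_2_center and scoop_pan below 0.05 m and distance between any of ball_3_center, ball_4_center, ball_5_center, ball_6_center and scoop_pan below 0.05 m) or (distance between each of ball_0_center, ball_3_center and scoop_pan below 0.05 m and distance between any of ball_4_center, ball_5_center, ball_6_center and scoop_pan below 0.05 m) or (distance between each of ball_1_center, ball_3_center and scoop_pan below 0.05 m and distance between any of ball_4_center, ball_5_center, ball_6_center and scoop_pan below 0.05 m) or (distance between each of ball_2_center, ball_3_center and scoop_pan below 0.05 m and distance between any of ball_4_center, ball_5_center, ball_6_center and scoop_pan below 0.05 m) or (distance between each of ball_0_center, ball_4_center and scoop_pan below 0.05 m and distance between any of ball_5_center, ball_6_center and scoop_pan below 0.05 m) or (distance between each of ball_1_center, ball_4_center and scoop_pan below 0.05 m and distance between any of ball_5_center, ball_6_center and scoop_pan below 0.05 m) or (distance between each of ball_2_center, ball_4_center and scoop_pan below 0.05 m and distance between any of ball_5_center, ball_6_center and scoop_pan below 0.05 m) or (distance between each of ball_3_center, ball_4_center and scoop_pan below 0.05 m and distance between any of ball_5_center, ball_6_center and scoop_pan below 0.05 m) or (distance between each of ball_0_center, ball_5_center and scoop_pan below 0.05 m and distance between ball_6_center and scoop_pan below 0.05 m) or (distance between each of ball_1_center, ball_5_center and scoop_pan below 0.05 m and distance between ball_6_center and scoop_pan below 0.05 m) or (distance between each of ball_2_center, ball_5_center and scoop_pan below 0.05 m and distance between ball_6_center and scoop_pan below 0.05 m) or (distance between each of ball_3_center, ball_5_center and scoop_pan below 0.05 m and distance between ball_6_center and scoop_pan below 0.05 m) or (distance between each of ball_4_center, ball_5_center and scoop_pan below 0.05 m and distance between ball_6_center and scoop_pan below 0.05 m))), for 0.2 s.
At the end, for the whole second after the job is handed in: The scoop is gripped in the fingers, its pan's middle 11 to 25 cm above the table, touching no tray, level within 0.12 rad (7 degrees) and still (under 2 cm/s and 0.15 rad/s), with at least three balls lying in its pan (centres within 50 mm of the pan's middle) (height (world z) of scoop_pan between 0.11 and 0.25 m and angle between scoop's own z axis and vertical below 0.12 rad and linear speed of scoop below 0.02 m/s and angular speed of scoop below 0.15 rad/s and contact force between the fingers and scoop above 2 N and contact force between scoop and tray below 0.1 N and ((distance between each of ball_0_center, ball_1_center and scoop_pan below 0.05 m and distance between any of ball_2_center, ball_3_center, ball_4_center, ball_5_center, ball_6_center and scoop_pan below 0.05 m) or (distance between each of ball_0_center, ball_2_center and scoop_pan below 0.05 m and distance between any of ball_3_center, ball_4_center, ball_5_center, ball_6_center and scoop_pan below 0.05 m) or (distance between each of ball_1_center, ball_2_center and scoop_pan below 0.05 m and distance between any of ball_3_center, ball_4_center, ball_5_center, ball_6_center and scoop_pan below 0.05 m) or (distance between each of ball_0_center, ball_3_center and scoop_pan below 0.05 m and distance between any of ball_4_center, ball_5_center, ball_6_center and scoop_pan below 0.05 m) or (distance between each of ball_1_center, ball_3_center and scoop_pan below 0.05 m and distance between any of ball_4_center, ball_5_center, ball_6_center and scoop_pan below 0.05 m) or (distance between each of ball_2_center, ball_3_center and scoop_pan below 0.05 m and distance between any of ball_4_center, ball_5_center, ball_6_center and scoop_pan below 0.05 m) or (distance between each of ball_0_center, ball_4_center and scoop_pan below 0.05 m and distance between any of ball_5_center, ball_6_center and scoop_pan below 0.05 m) or (distance between each of ball_1_center, ball_4_center and scoop_pan below 0.05 m and distance between any of ball_5_center, ball_6_center and scoop_pan below 0.05 m) or (distance between each of ball_2_center, ball_4_center and scoop_pan below 0.05 m and distance between any of ball_5_center, ball_6_center and scoop_pan below 0.05 m) or (distance between each of ball_3_center, ball_4_center and scoop_pan below 0.05 m and distance between any of ball_5_center, ball_6_center and scoop_pan below 0.05 m) or (distance between each of ball_0_center, ball_5_center and scoop_pan below 0.05 m and distance between ball_6_center and scoop_pan below 0.05 m) or (distance between each of ball_1_center, ball_5_center and scoop_pan below 0.05 m and distance between ball_6_center and scoop_pan below 0.05 m) or (distance between each of ball_2_center, ball_5_center and scoop_pan below 0.05 m and distance between ball_6_center and scoop_pan below 0.05 m) or (distance between each of ball_3_center, ball_5_center and scoop_pan below 0.05 m and distance between ball_6_center and scoop_pan below 0.05 m) or (distance between each of ball_4_center, ball_5_center and scoop_pan below 0.05 m and distance between ball_6_center and scoop_pan below 0.05 m))); the arm keeps its last pose, push and grip.
It fails at once if the fingers press on a ball (contact force between the fingers and ball_0 above 0.5 N or contact force between the fingers and ball_1 above 0.5 N or contact force between the fingers and ball_2 above 0.5 N or contact force between the fingers and ball_3 above 0.5 N or contact force between the fingers and ball_4 above 0.5 N or contact force between the fingers and ball_5 above 0.5 N or contact force between the fingers and ball_6 above 0.5 N).
It fails at once if a ball is spilt onto the table or off it (height (world z) of any of ball_0_center, ball_1_center, ball_2_center, ball_3_center, ball_4_center, ball_5_center, ball_6_center below 0.0108 m).
It fails at once if the vial or a cap is moved by more than 3 cm (distance of any of vial, wide_cap, small_cap from where it was at the start of the episode above 0.03 m).
It also fails if it takes over 51 s, if anything falls off the work surface, if the arm or the gripper's body presses on something with over 40 N, if the wrist force passes 120 N, or if a joint passes its speed limit or range.

## Working session

There is one attempt and no reset: what is moved stays moved. The work goes in short steps, Python scripts to look and compute and a shell command to move; the robot and the scene stay as the last step left them, time stands still between calls to the robot, and variables do not carry over. Pictures are saved under pics/ and viewed, and the job is handed in when it is done.

```bash
ls; mkdir -p pics
python3 - <<'E'
from cell import env
import cv2,numpy as np
print(env.state(), env.hold_point_z)
for n in ["scene","top","wrist"]:
    c=env.read_camera(n); cv2.imwrite(f"pics/{n}0.png",c["pixels"]); np.savez(f"pics/{n}0.npz",**c)
    print(n,c["mtx"],c["k1"],c["R"],c["t"])
E
```

```text
pics
{'t': 0.0, 'joints': array([-1.29865396e+00,  4.91569332e-01,  1.55948205e+00,  5.90082655e-05,
        1.09169977e+00, -1.05622701e-01]), 'qvel': array([-1.03606858e-03,  6.38597317e-04, -1.05233237e-03,  3.75061927e-05,
       -9.32699382e-04, -1.27904127e-03]), 'tau': array([ 5.52676120e-04, -6.12654805e+01, -2.58188617e+01,  6.92570116e-02,
        4.82027710e-02, -9.38923426e-05]), 'eef_pos': array([ 230.47210511, -580.64385273,  188.04447406]), 'tcp_rot': array([-1.57194285e+00,  1.74177613e-04, -2.76385491e+00]), 'ft_force': array([0.70120686, 0.14273628, 0.29026378]), 'moment': array([ 0.02229538, -0.02956622, -0.04078971]), 'opening': 0.9997568557434102} 18.8
scene [[359.17713816   0.         257.88594876]
 [  0.         359.17713816 193.0590337 ]
 [  0.           0.           1.        ]] -0.023135388659923147 [[ 0.54477098 -0.83819414  0.0255961 ]
 [-0.36788103 -0.26630475 -0.89092386]
 [ 0.75358353  0.47593315 -0.45343082]] [-500.76763501  205.88978908  626.20633603]
top [[489.60564278   0.         246.06236252]
 [  0.         489.60564278 190.16661211]
 [  0.           0.           1.        ]] -0.2045955470800045 [[ 0.0178779  -0.99961688 -0.02112983]
 [-0.99906005 -0.0170253  -0.0398642 ]
 [ 0.03948918  0.02182266 -0.99898167]] [-223.95186575  516.53604448 1295.78063969]
wrist [[270.80269729   0.         253.26038221]
 [  0.         270.80269729 186.95966965]
 [  0.           0.           1.        ]] 0.021483831092140422 [[ 0.36895971 -0.92944409 -0.00155405]
 [-0.89138703 -0.35432485  0.28263592]
 [-0.26324492 -0.10289601 -0.959226  ]] [-624.34075539  -32.97089233  391.30919142]
```

View pics/scene0.png

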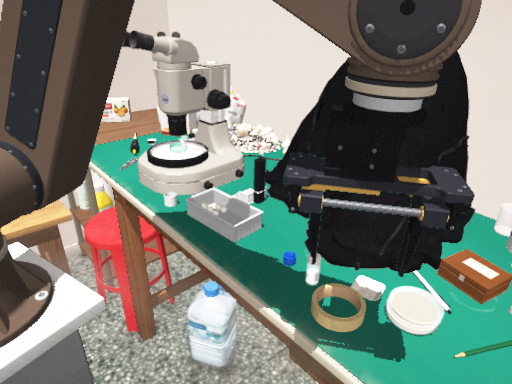

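View pics/top0.png

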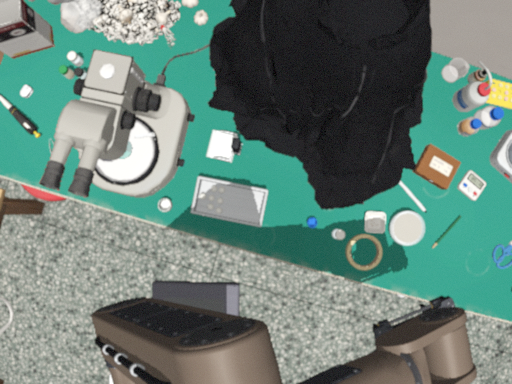

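View pics/wrist0.png

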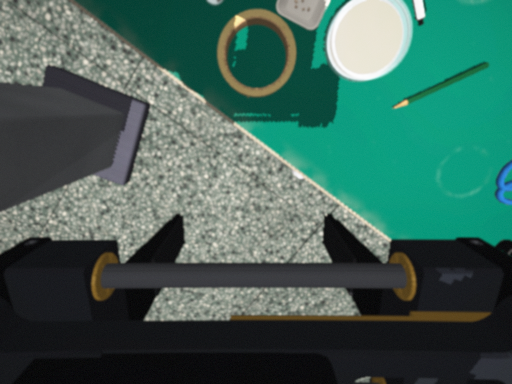

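The overview shows the tray at top-view pixel (230,202), with the scoop next to it at about (224,147) and its black grip to the right at (236,147). The caps and vial are at (165,204), (312,222) and (338,235). I'll zoom in.

```bash
cat > h.py <<'E'
import numpy as np,cv2
def ray(c,u,v):
    d=np.array([c["k1"],0,0,0,0],float) if False else None
    K=c["mtx"]; x=(u-K[0,2])/K[0,0]; y=(v-K[1,2])/K[1,1]
    p=cv2.undistortPoints(np.array([[[u,v]]],float),K,np.array([float(c["k1"]),0,0,0]))[0,0]
    R=c["R"]; o=-R.T@c["t"]; return o,R.T@np.array([p[0],p[1],1.])
def onz(c,u,v,z):
    o,d=ray(c,u,v); return o+d*(z-o[2])/d[2]
def proj(c,X):
    X=np.atleast_2d(np.array(X,float))
    r,_=cv2.Rodrigues(c["R"])
    return cv2.projectPoints(X,r,np.array(c["t"],float),c["mtx"],np.array([float(c["k1"]),0,0,0]))[0][:,0]
def cloud(c):
    h,w=c["depth"].shape
    uv=np.stack(np.meshgrid(np.arange(w),np.arange(h)),-1).reshape(-1,1,2).astype(float)
    p=cv2.undistortPoints(uv,c["mtx"],np.array([float(c["k1"]),0,0,0]))[:,0]
    Z=c["depth"].reshape(-1,1); P=np.hstack([p*Z,Z])
    return ((P-c["t"])@c["R"]).reshape(h,w,3)
E
python3 - <<'E'
import cv2,numpy as np
from h import *
c=dict(np.load("pics/top0.npz"))
cv2.imwrite("pics/topz.png",cv2.resize(c["pixels"][110:250,150:350],None,fx=4,fy=4,interpolation=cv2.INTER_CUBIC))
s=dict(np.load("pics/scene0.npz"))
cv2.imwrite("pics/scenez.png",cv2.resize(s["pixels"][150:290,150:340],None,fx=4,fy=4,interpolation=cv2.INTER_CUBIC))
C=cloud(c); print(c["depth"][202,230])
for u,v in [(230,202),(224,147),(236,147),(165,204),(312,222),(338,235),(300,100),(330,190),(240,60),(340,150)]: print(u,v,C[v,u].round())
E
```

```text
1308.717
230 202 [ 488. -172.    3.]
224 147 [ 636. -153.    2.]
236 147 [ 620. -191.  132.]
165 204 [480.   4.  -1.]
312 222 [ 438. -393.    2.]
338 235 [ 408. -452.   66.]
300 100 [ 724. -340.  194.]
330 190 [ 524. -436.   28.]
240 60 [ 826. -198.  167.]
340 150 [ 620. -448.  108.]
```

View pics/topz.png

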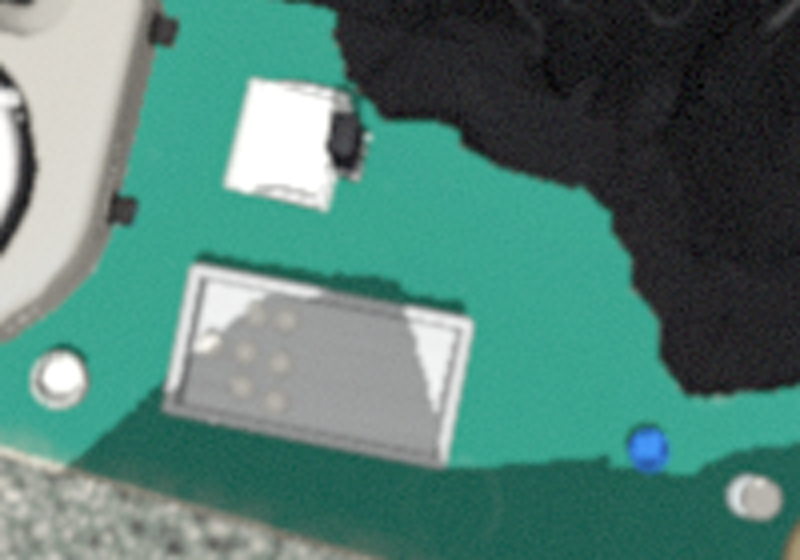

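View pics/scenez.png

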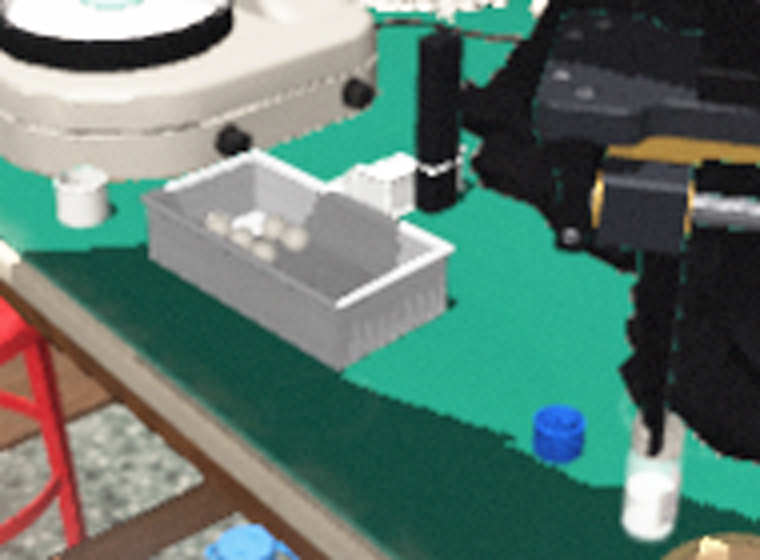

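The top zoom shows seven balls at the left (+x) end of the tray, the scoop with its open front to the left, and its grip just next to the black jacket. Next I'll measure the poses and the jacket heights.

Run:
```python
import cv2,numpy as np
from h import *
c=dict(np.load("pics/top0.npz")); s=dict(np.load("pics/scene0.npz"))
C=cloud(c)
z=lambda u,v:(150+u/4-.375,110+v/4-.375)
print("tray rim corners")
T=[onz(c,*z(*p),45) for p in [(192,264),(474,318),(444,467),(165,410)]]
for t in T: print(t.round(1))
T=np.array(T); ax=(T[0]+T[3]-T[1]-T[2])/2; print("len",np.linalg.norm(ax),"yaw",np.degrees(np.arctan2(ax[1],ax[0])),"ctr",T.mean(0))
w=(T[0]+T[1]-T[2]-T[3])/2; print("w",np.linalg.norm(w),"yaw-90",np.degrees(np.arctan2(w[1],w[0])))
print("scoop: front corners at floor, back corners at 30; grip top")
for p,h in [((224,187),3),((252,78),3),((250,78),28),((345,90),32),((328,210),32),((345,140),130)]: print(p,onz(c,*z(*p),h).round(1))
g=c["pixels"][130:165,220:250]
# grip top from depth
m=(C[...,2]>118)&(C[...,2]<140); m[:, :225]=0; m[:,245:]=0; m[:135]=0;m[158:]=0
print(m.sum(),C[m].mean(0),C[m].min(0),C[m].max(0))
r=cv2.minAreaRect(np.argwhere(m)[:,::-1].astype(np.float32)); print(r)
# balls
print("height map rows x=560..800 step 20, cols y=-120..-400 step 20")
H={}
for q in (C.reshape(-1,3),cloud(s).reshape(-1,3)):
  for X in q[::1]:
    k=(int(X[0]//20),int(X[1]//20)); 
    if X[2]<330: H[k]=max(H.get(k,-99),X[2])
print("     ",[y*20 for y in range(-4,-21,-1)])
for x in range(22,42): print(x*20,[int(H.get((x,y),-99)) for y in range(-4,-21,-1)])
print("above 250 tall:")
q=C.reshape(-1,3); k=(q[:,2]>60)&(q[:,1]>-140)&(q[:,0]>380)&(q[:,0]<800); print(q[k].min(0),q[k].max(0))
```

```text
tray rim corners
[554.6 -89.   45. ]
[ 522.6 -272.7   45. ]
[ 426. -255.   45.]
[459.4 -73.4  45. ]
len 185.52322570371985 yaw 79.84477011362036 ctr [ 490.65285925 -172.53510327   45.        ]
w 97.30780182140089 yaw-90 -9.863958507748363
scoop: front corners at floor, back corners at 30; grip top
(224, 187) [ 609.7 -104.3    3. ]
(252, 78) [ 684.  -121.5    3. ]
(250, 78) [ 679.9 -122.5   28. ]
(345, 90) [ 672.  -185.8   32. ]
(328, 210) [ 592.4 -176.2   32. ]
(345, 140) [ 625.8 -190.9  130. ]
96 [ 628.82556955 -190.00481445  128.74786576] [ 615.48118541 -200.68398203  119.82906347] [ 642.9466668  -178.64520025  134.02279295]
((235.64707946777344, 143.4117889404297), (8.246211051940918, 11.641709327697754), 14.03624439239502)
height map rows x=560..800 step 20, cols y=-120..-400 step 20
      [-80, -100, -120, -140, -160, -180, -200, -220, -240, -260, -280, -300, -320, -340, -360, -380, -400]
440 [49, 51, 51, 51, 52, 51, 48, 31, 10, 52, 49, 6, 6, 4, 6, 20, 22]
460 [52, 46, 20, 24, 24, 8, 9, 10, 8, 48, 51, 5, 6, 5, 6, 3, 5]
480 [48, 50, 23, 24, 26, 10, 9, 10, 8, 9, 51, 3, 5, 4, 6, 5,
[... 625 characters left out ...]
, 35, 36, 32, 36, 98, 133, 138, 189, 184]
700 [39, 5, 5, 6, 6, 17, 22, 27, 53, 56, 44, 134, 149, 175, 185, 229, 259]
720 [31, 8, 7, 18, 29, 34, 36, 50, 105, 142, 168, 185, 197, 216, 228, 284, 329]
740 [5, 5, 27, 31, 35, 33, 33, 89, 158, 179, 194, 208, 228, 266, 308, 329, 329]
760 [6, 5, 29, 33, 32, 29, 94, 144, 186, 197, 228, 245, 281, 314, 329, 329, -99]
780 [5, 4, 5, 29, 25, 82, 144, 175, 209, 233, 257, 287, 310, 329, 329, -99, -99]
800 [4, 7, 5, 35, 73, 126, 160, 190, 221, 251, 281, 312, 329, 328, -99, -99, -99]
820 [6, 4, 6, 44, 59, 137, 181, 202, 238, 274, 308, 329, 329, -99, -99, -99, -99]
above 250 tall:
[486.51025121 -56.15130576  60.01578692] [798.68396397 229.59755253 436.46556492]
```

Run:
```python
import cv2,numpy as np
from h import *
c=dict(np.load("pics/top0.npz")); s=dict(np.load("pics/scene0.npz"))
for n,q in (("top",cloud(c)),("scene",cloud(s))):
  q=q.reshape(-1,3)
  for zl,zh in ((60,120),(120,200),(200,300),(300,450)):
    k=(q[:,2]>zl)&(q[:,2]<zh)&(q[:,1]>-130)&(q[:,0]>400)&(q[:,0]<760)&(q[:,1]<200)
    if k.sum(): print(n,zl,zh,k.sum(),q[k].min(0).round(),q[k].max(0).round(), "x at miny",q[k][q[k][:,1].argmin()].round())
# waypoint helper
from cell import env
from scipy.spatial.transform import Rotation as Ro
st=env.state(); R=Ro.from_euler('xyz',st["tcp_rot"]); print(R.as_matrix().round(3))
goal=np.array([628,-190,250.])
p=st["eef_pos"].copy(); N=13; ang=-(90-78+0)  # jaw dir
yaw=np.degrees(st["tcp_rot"][2]); tgt=-192; dy=(tgt-yaw); print("turn",dy)
step=(goal-p)/N
for i in range(N):
    t=R.inv().apply(step); print((t/1000).round(4)); R=R*Ro.from_rotvec([0,-dy/N if True else 0,0],degrees=True)
print(R.as_matrix().round(3),-dy/N)
```

```text
top 60 120 5119 [500. -56.  60.] [760. 189. 118.] x at miny [724. -56.  61.]
top 120 200 15 [705.  30. 121.] [760.  59. 164.] x at miny [757.  30. 156.]
top 200 300 1463 [571. -25. 209.] [760. 179. 300.] x at miny [717. -25. 251.]
top 300 450 6536 [487.  19. 300.] [760. 175. 436.] x at miny [664.  19. 303.]
scene 60 120 3046 [501. -57.  60.] [760. 199. 120.] x at miny [727. -57.  67.]
scene 120 200 980 [594.  22. 120.] [760. 115. 200.] x at miny [759.  22. 120.]
scene 200 300 2161 [570. -27. 200.] [760. 137. 300.] x at miny [712. -27. 239.]
scene 300 450 2874 [487.  15. 300.] [760. 166. 434.] x at miny [663.  15. 303.]
[[-0.929 -0.     0.369]
 [-0.369  0.001 -0.929]
 [-0.    -1.    -0.001]]
turn -33.64691867976708
[-0.0395 -0.0047 -0.0167]
[-0.0387 -0.0047 -0.0184]
[-0.0378 -0.0047 -0.0202]
[-0.0369 -0.0047 -0.0218]
[-0.0359 -0.0047 -0.0235]
[-0.0348 -0.0047 -0.0251]
[-0.0336 -0.0047 -0.0266]
[-0.0324 -0.0047 -0.0281]
[-0.0311 -0.0047 -0.0296]
[-0.0297 -0.0047 -0.0309]
[-0.0283 -0.0047 -0.0322]
[-0.0268 -0.0047 -0.0335]
[-0.0252 -0.0047 -0.0347]
[[-0.978 -0.    -0.208]
 [ 0.208  0.001 -0.978]
 [ 0.    -1.    -0.001]] 2.588224513828237
```

```bash
python3 -m inch '[-0.0395,-0.0047,-0.0167,0,2.59,0,-1, -0.0387,-0.0047,-0.0184,0,2.59,0,-1, -0.0378,-0.0047,-0.0202,0,2.59,0,-1, -0.0369,-0.0047,-0.0218,0,2.59,0,-1, -0.0359,-0.0047,-0.0235,0,2.59,0,-1, -0.0348,-0.0047,-0.0251,0,2.59,0,-1, -0.0336,-0.0047,-0.0266,0,2.59,0,-1]'
python3 -m inch '[-0.0324,-0.0047,-0.0281,0,2.59,0,-1, -0.0311,-0.0047,-0.0296,0,2.59,0,-1, -0.0297,-0.0047,-0.0309,0,2.59,0,-1, -0.0283,-0.0047,-0.0322,0,2.59,0,-1, -0.0268,-0.0047,-0.0335,0,2.59,0,-1, -0.0252,-0.0047,-0.0347,0,2.59,0,-1, 0,0,0,0,0,0,-1, 0,0,0,0,0,0,-1]'
python3 - <<'E'
from cell import env
import cv2,numpy as np
st=env.state(); print(st["eef_pos"],np.degrees(st["tcp_rot"]),st["joints"])
for n in ["wrist","top"]:
    c=env.read_camera(n); cv2.imwrite(f"pics/{n}1.png",c["pixels"]); np.savez(f"pics/{n}1.npz",**c)
E
```

```text
t: 0.85
eef_pos: [445.6, -369.1, 221.7]
tcp_rot: [-1.571, -0.0, -3.082]
ft_force: [-0.1, -1.6, 0.2]
opening: 1.0
t: 1.65
eef_pos: [628.3, -189.4, 249.1]
tcp_rot: [-1.571, -0.001, 2.934]
ft_force: [-0.6, 0.3, -0.1]
opening: 1.0
[ 628.34695361 -189.39011564  249.1318525 ] [-8.99945120e+01 -5.41862606e-02  1.68098208e+02] [-3.93213172e-01  4.88847370e-01  1.39551675e+00 -2.82240089e-04
  1.25814038e+00  1.38539550e+00]
```

View pics/wrist1.png

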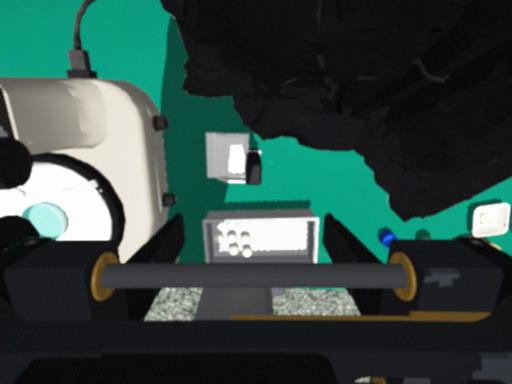

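The wrist view shows the scoop at (228,157), its grip at (254,166), and the balls at the left end of the tray, (220-250, 225-252). I'll crop it and refine the measurements.

Run:
```python
import cv2,numpy as np
from h import *
c=dict(np.load("pics/wrist1.npz"))
cv2.imwrite("pics/wz1.png",cv2.resize(c["pixels"][120:270,190:330],None,fx=5.5,fy=4*1.0,interpolation=cv2.INTER_CUBIC)[:600,:800])
C=cloud(c)
m=(C[...,2]>115)&(C[...,2]<140)&(abs(C[...,0]-628)<40)&(abs(C[...,1]+190)<40)
print("grip top",m.sum(),C[m].mean(0),C[m].min(0),C[m].max(0))
P=C[m][:,:2].astype(np.float32); r=cv2.minAreaRect(P); print(r)
m=(abs(C[...,2]-45)<6)&(C[...,0]>400)&(C[...,0]<570)&(C[...,1]<-50)&(C[...,1]>-290)
print("rim",cv2.minAreaRect(C[m][:,:2].astype(np.float32)),m.sum())
m=(C[...,2]>6)&(C[...,2]<110)&(abs(C[...,0]-640)<60)&(C[...,1]>-185)&(C[...,1]<-90)
print("pan walls",cv2.minAreaRect(C[m][:,:2].astype(np.float32)),m.sum())
```

```text
grip top 382 [ 631.89239649 -190.44271984  128.28188601] [ 616.06165482 -201.83536288  116.78841294] [ 645.3203667  -178.27631639  131.00082736]
((630.945068359375, -190.1083984375), (19.56232452392578, 27.235496520996094), 77.57308959960938)
rim ((497.6213073730469, -174.6627197265625), (185.76206970214844, 84.58554077148438), 79.23500061035156) 866
pan walls ((651.7315673828125, -160.34951782226562), (51.01512145996094, 103.83926391601562), 77.13937377929688) 281
```

View pics/wz1.png

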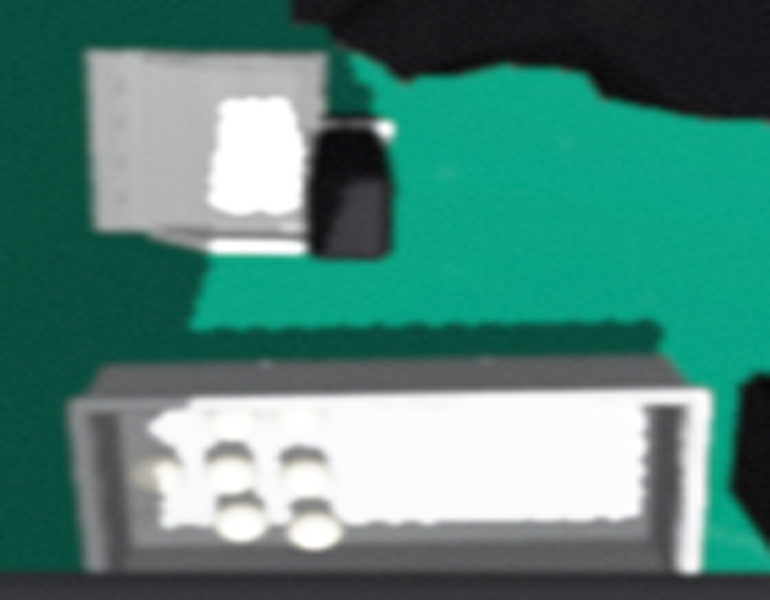

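```bash
python3 -m inch '[-0.0018,0.02,0,0,0.6,0,-1, 0,0.04,0,0,0,0,-1, 0,0.04,0,0,0,0,-1, 0,0.04,0,0,0,0,-1, 0,0.023,0,0,0,0,-1, 0,0,0,0,0,0,-1, 0,0,0,0,0,0,-1]'
python3 -m inch '[0,0,0,0,0,0,1, 0,0,0,0,0,0,1, 0,0,0,0,0,0,1, 0,0,0,0,0,0,1, 0,0,0,0,0,0,1, 0,0,0,0,0,0,1, 0,0,0,0,0,0,1]'
python3 - <<'E'
from cell import env
import cv2,numpy as np
st=env.state(); print(st["eef_pos"],np.degrees(st["tcp_rot"]),st["ft_force"],st["opening"])
for n in ["wrist","scene"]:
    c=env.read_camera(n); cv2.imwrite(f"pics/{n}2.png",c["pixels"]); np.savez(f"pics/{n}2.npz",**c)
E
```

```text
t: 2.45
eef_pos: [629.8, -191.6, 87.5]
tcp_rot: [-1.571, 0.0, 2.92]
ft_force: [0.6, 0.6, 0.2]
opening: 0.999
t: 3.15
eef_pos: [630.0, -190.6, 86.7]
tcp_rot: [-1.571, -0.0, 2.921]
ft_force: [0.4, 0.2, -0.4]
opening: 0.472
[ 629.96390631 -190.55739804   86.73338166] [-8.99949701e+01 -2.05701057e-04  1.67381169e+02] [ 0.37103554  0.16659583 -0.38065469] 0.4722792163283419
```

View pics/wrist2.png

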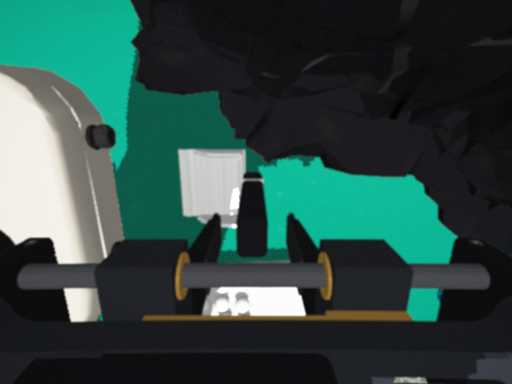

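View pics/scene2.png

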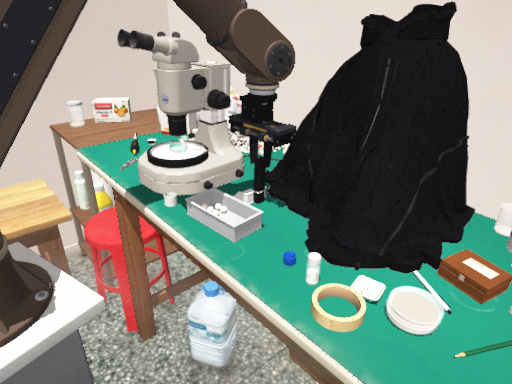

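The fingers straddle the grip (252,180-255) and are still closing.

```bash
python3 -m inch '[0,0,0,0,0,0,1, 0,0,0,0,0,0,1, 0,0,0,0,0,0,1, 0,0,0,0,0,0,1, 0,0,0,0,0,0,1, 0,0,0,0,0,0,1]'
python3 -m inch '[0,0,0,0,0,0,1, 0,0,0,0,0,0,1, 0,-0.005,0,0,0,0,1,0,-0.01,0,0,0,0,1, 0,-0.02,0,0,0,0,1, 0,-0.03,0,0,0,0,1, 0,-0.025,0,0,0,0,1, 0,-0.01,0,0,0,0,1,0,0,0,0,0,0,1,0,0,0,0,0,0,1]'
python3 - <<'E'
from cell import env
import cv2,numpy as np
st=env.state(); print(st["eef_pos"],np.degrees(st["tcp_rot"]),st["ft_force"],st["opening"])
for n in ["wrist","scene","top"]:
    c=env.read_camera(n); cv2.imwrite(f"pics/{n}3.png",c["pixels"]); np.savez(f"pics/{n}3.npz",**c)
E
```

```text
t: 3.85
eef_pos: [629.9, -190.6, 86.7]
tcp_rot: [-1.571, -0.0, 2.921]
ft_force: [-0.1, -0.7, -1.0]
opening: 0.209
t: 4.85
eef_pos: [629.5, -190.4, 185.9]
tcp_rot: [-1.571, -0.001, 2.921]
ft_force: [0.1, 0.4, -1.5]
opening: 0.206
[ 629.50480411 -190.43360157  185.86972762] [-9.00072170e+01 -6.32107694e-02  1.67371935e+02] [ 0.09165878  0.38915259 -1.52174763] 0.20580819358446545
```

View pics/wrist3.png

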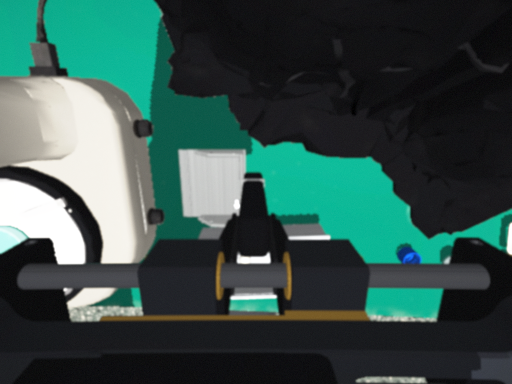

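View pics/scene3.png

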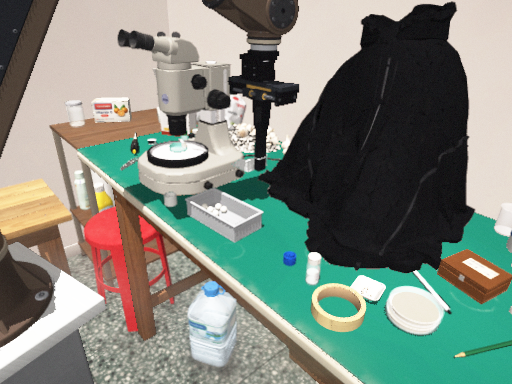

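The scoop is lifted and held: it looks the same in both wrist pictures, at (212,185), and the opening is 19.6 mm. Next I'll work out the tray and ball geometry.

Run:
```python
import cv2,numpy as np
from h import *
t=np.radians(79.7); ex=np.array([np.cos(t),np.sin(t)]); ey=np.array([-ex[1],ex[0]])
c=dict(np.load("pics/wrist1.npz")); T=dict(np.load("pics/top0.npz"))
zw=lambda u,v:(190+u/5.5-.41,120+v/4-.375)
zt=lambda u,v:(150+u/4-.375,110+v/4-.375)
ctr=np.array([490.65,-172.5])
def loc(P): d=P[:2]-ctr; return np.array([d@ex,d@ey]).round(1)
print("wrist: outer rim TL, TR, inner top L,R (z45); ")
for p in [(68,400),(712,388)]: print(loc(onz(c,*zw(*p),45)))
print("far wall bottom outer z0", [loc(onz(c,*zw(*p),45)) for p in [(120,404),(650,400)]])
print("balls wrist",[loc(onz(c,*zw(*p),13)).tolist() for p in [(158,473),(235,425),(297,422),(232,468),(305,473),(242,520),(314,527)]])
print("balls top",[loc(onz(T,*zt(*p),13)).tolist() for p in [(208,341),(257,318),(286,320),(245,352),(281,363),(241,386),(274,400)]])
# top rim profiles
g=cv2.cvtColor(T["pixels"],cv2.COLOR_BGR2GRAY).astype(np.float32)
def prof(P0,d,rng,z):
    X=np.array([[*(ctr+P0[0]*ex+P0[1]*ey+d*s),z] for s in rng]); uv=proj(T,X).astype(np.float32)
    return cv2.remap(g,uv[:,0].reshape(1,-1),uv[:,1].reshape(1,-1),cv2.INTER_LINEAR)[0]
for yo in (-20,0,20):
    r=np.arange(-104,-74,2.); print("x-",yo,dict(zip(r.astype(int).tolist(),prof((0,yo),ex,r,45).astype(int).tolist())))
    r=np.arange(74,104,2.); print("x+",yo,dict(zip(r.astype(int).tolist(),prof((0,yo),ex,r,45).astype(int).tolist())))
for xo in (-50,0,40):
    r=np.arange(-60,-30,2.); print("y-",xo,dict(zip(r.astype(int).tolist(),prof((xo,0),ey,r,45).astype(int).tolist())))
    r=np.arange(30,60,2.); print("y+",xo,dict(zip(r.astype(int).tolist(),prof((xo,0),ey,r,45).astype(int).tolist())))
```

```text
wrist: outer rim TL, TR, inner top L,R (z45); 
[ 92.  -47.5]
[-94.4 -47.5]
far wall bottom outer z0 [array([ 77. , -45.3]), array([-76.7, -42.8])]
balls wrist [[73.0, 1.6], [47.2, -20.7], [27.6, -21.5], [49.2, -0.2], [26.0, 2.9], [47.3, 25.4], [24.1, 29.5]]
balls top [[77.0, -1.2], [47.9, -22.6], [28.7, -25.1], [51.3, 1.1], [26.3, 3.6], [49.4, 23.8], [26.0, 28.5]]
x- -20 {-104: 132, -102: 131, -100: 131, -98: 132, -96: 138, -94: 166, -92: 197, -90: 218, -88: 215, -86: 191, -84: 185, -82: 201, -80: 227, -78: 238, -76: 241}
x+ -20 {74: 240, 76: 241, 78: 237, 80: 220, 82: 189, 84: 151, 86: 173, 88: 201, 90: 220, 92: 212, 94: 182, 96: 154, 98: 135, 100: 129, 102: 131}
x- 0 {-104: 129, -102: 130, -100: 129, -98: 129, -96: 140, -94: 165, -92: 204, -90: 219, -88: 211, -86: 191, -84: 171, -82: 195, -80: 221, -78: 237, -76: 240}
x+ 0 {74: 243, 76: 238, 78: 226, 80: 215, 82: 186, 84: 162, 86: 163, 88: 201, 90: 218, 92: 211, 94: 186, 96: 151, 98: 134, 100: 129, 102: 129}
x- 20 {-104: 130, -102: 128, -100: 128, -98: 131, -96: 136, -94: 165, -92: 196, -90: 219, -88: 220, -86: 193, -84: 168, -82: 
[... 350 characters left out ...]
 32: 158, 34: 157, 36: 156, 38: 157, 40: 148, 42: 138, 44: 136, 46: 144, 48: 137, 50: 114, 52: 90, 54: 77, 56: 76, 58: 75}
y- 0 {-60: 96, -58: 78, -56: 75, -54: 75, -52: 78, -50: 94, -48: 120, -46: 139, -44: 144, -42: 135, -40: 134, -38: 141, -36: 152, -34: 156, -32: 156}
y+ 0 {30: 159, 32: 159, 34: 159, 36: 158, 38: 156, 40: 147, 42: 139, 44: 138, 46: 139, 48: 137, 50: 115, 52: 92, 54: 77, 56: 75, 58: 74}
y- 40 {-60: 114, -58: 92, -56: 79, -54: 76, -52: 89, -50: 128, -48: 180, -46: 215, -44: 228, -42: 209, -40: 189, -38: 172, -36: 162, -34: 158, -32: 156}
y+ 40 {30: 155, 32: 155, 34: 157, 36: 158, 38: 156, 40: 148, 42: 141, 44: 140, 46: 142, 48: 136, 50: 113, 52: 92, 54: 78, 56: 79, 58: 77}
```

```bash
python3 -m inch '[0.01,0,0.006,0,0,0,1, 0.025,0,0.0135,0,0,0,1, 0.03,0,0.017,0,0,0,1, 0.03,0,0.017,0,0,0,1, 0.025,0,0.0135,0,0,0,1, 0.012,0,0.006,0,0,0,1, 0.005,0,0.002,0,-2.3,0,1, 0,0.018,0,0,0,0,1, 0,0.018,0,0,0,0,1, 0,0,0,0,0,0,1]'
python3 - <<'E'
from cell import env
import cv2,numpy as np
from h import *
c=dict(np.load("pics/wrist1.npz"))
P=onz(c,190+395/5.5,120+128/4,5); d=P[:2]-[630,-190]; a=np.radians(77.4); print("tab",d@[np.cos(a),np.sin(a)])
st=env.state(); print(st["t"],st["eef_pos"],np.degrees(st["tcp_rot"]),st["ft_force"],st["opening"])
for n in ["wrist","scene","top"]:
    c=env.read_camera(n); cv2.imwrite(f"pics/{n}4.png",c["pixels"]); np.savez(f"pics/{n}4.npz",**c)
    if n=="top": cv2.imwrite("pics/tz4.png",cv2.resize(c["pixels"][150:250,170:290],None,fx=6,fy=6,interpolation=cv2.INTER_CUBIC))
    if n=="scene": cv2.imwrite("pics/sz4.png",cv2.resize(c["pixels"][140:250,150:290],None,fx=5,fy=5,interpolation=cv2.INTER_CUBIC))
E
```

```text
t: 6.0
eef_pos: [478.9, -233.3, 148.9]
tcp_rot: [-1.572, -0.003, 2.961]
ft_force: [0.0, 0.7, -1.0]
opening: 0.21
tab -14.001850328161394
6.0 [ 478.93834646 -233.32447864  148.89939621] [-90.07567293  -0.1826088  169.66682011] [ 0.01200406  0.70530682 -1.01999963] 0.20971645154968377
```

View pics/tz4.png

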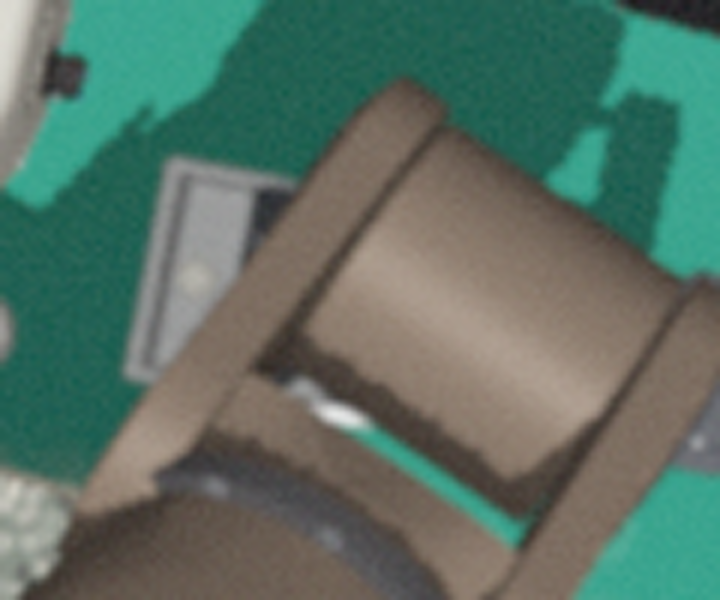

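View pics/sz4.png

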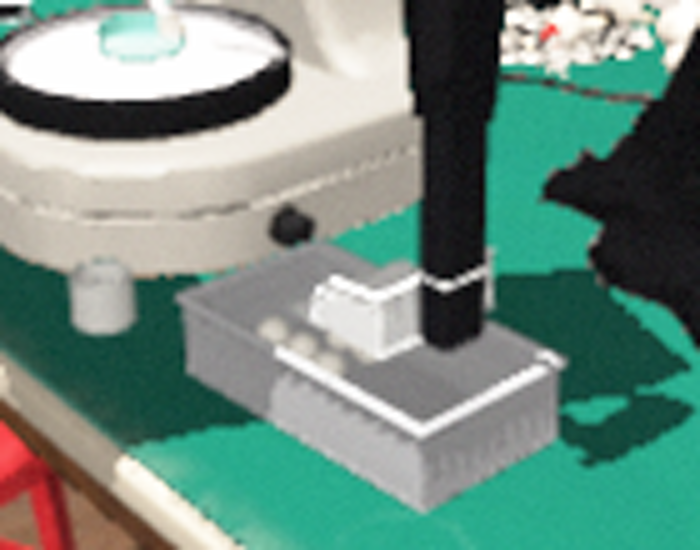

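View pics/wrist4.png

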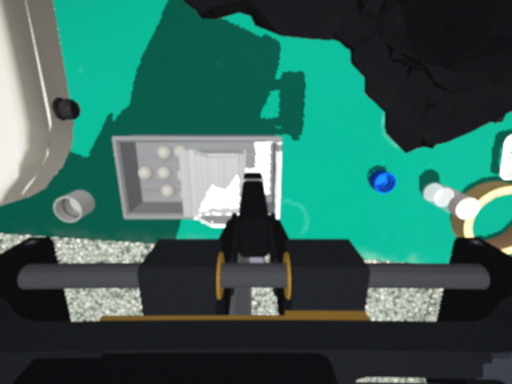

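In the wrist view the scoop (183-245,150-225) hangs over the right half of the tray, parallel to it. The balls are at (145-182,152-190). I'll zoom in to measure scoop against tray.

Run:
```python
import cv2,numpy as np
c=np.load("pics/wrist4.npz")["pixels"]
cv2.imwrite("pics/wz4.png",cv2.resize(c[125:235,105:290],None,fx=4.3,fy=4.3,interpolation=cv2.INTER_CUBIC))
```

```text
(no output)
```

View pics/wz4.png

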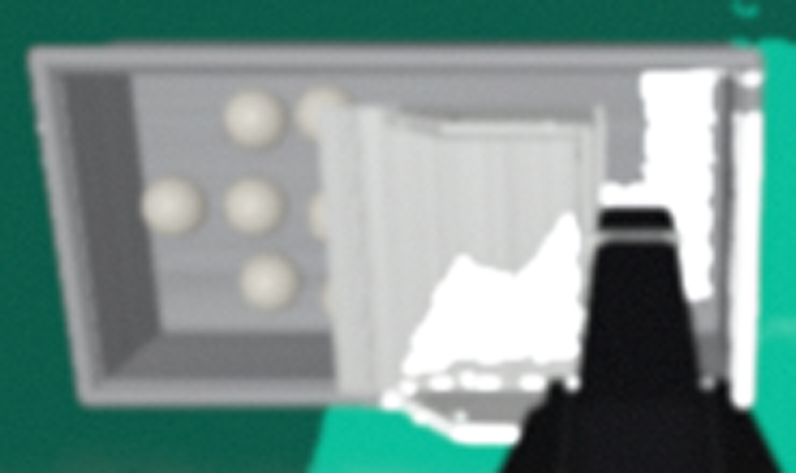

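Run:
```python
import cv2,numpy as np
from h import *
c=dict(np.load("pics/wrist4.npz"))
z=lambda u,v:(105+u/4.3-.38,125+v/4.3-.38)
T=np.array([onz(c,*z(*p),45) for p in [(30,46),(764,48),(80,405)]]); print("rim TL TR BL",T.round(1).tolist())
e=T[0]-T[1]; print("len",np.linalg.norm(e),"yaw",np.degrees(np.arctan2(e[1],e[0])),"w",np.linalg.norm(T[0]-T[2])); 
C=(T[1]+T[2])/2; print("ctr",C)
F=np.array([onz(c,*z(*p),62) for p in [(319,106),(338,393)]]); print("lip corners",F.round(1).tolist(), np.linalg.norm(F[0]-F[1]))
f=F[1]-F[0]; print("scoop yaw",np.degrees(np.arctan2(f[1],f[0]))-90); M=F.mean(0)
t=np.radians(79.7); ex=np.array([np.cos(t),np.sin(t)]); ey=np.array([-ex[1],ex[0]])
g=np.array([478.94,-233.32])
print("lip mid in TCP frame",(M[:2]-g)@ex,(M[:2]-g)@ey," lip in tray",(M-C)[:2]@ex,(M-C)[:2]@ey)
print("tcp in tray",(g-C[:2])@ex,(g-C[:2])@ey)
for p in [(172,205),(252,118),(322,112),(252,205),(268,280)]:
  b=onz(c,*z(*p),13)[:2]-C[:2]; print("ball",(b@ex).round(1),(b@ey).round(1))
```

```text
rim TL TR BL [[554.5, -91.0, 45.0], [521.1, -273.4, 45.0], [458.3, -72.5, 45.0]]
len 185.3654692303227 yaw 79.62342913323798 w 98.01585660345884
ctr [ 489.68350748 -172.94851948   45.        ]
lip corners [[528.7, -163.7, 62.0], [455.1, -149.3, 62.0]] 75.0348876493407
scoop yaw 78.94083119367372
lip mid in TCP frame 77.88315540739877 1.0056868980024998  lip in tray 16.563596068042852 0.7815087115933532
tcp in tray -61.31955933935593 -0.2241781864091461
ball 74.6 -0.3
ball 49.0 -25.8
ball 28.9 -27.5
ball 51.4 -0.3
ball 48.9 22.6
```

```bash
python3 -m inch '[0,0.005,0.005,1,0,0,1, 0,0.012,0,0,0,0,1, 0,0.015,0,0,0,0,1, 0,0.012,0,0,0,0,1, 0,0.006,0,0,0,0,1, 0,0.003,0,0,0,0,1, 0,0,0,0,0,0,1]'
python3 -c "
from cell import env;s=env.state();print(s['eef_pos'],s['ft_force'],s['moment'],s['tcp_rot'])"
```

```text
t: 6.85
eef_pos: [478.8, -239.6, 97.5]
tcp_rot: [-1.553, -0.0, 2.961]
ft_force: [-0.2, -0.1, -1.7]
opening: 0.207
[ 478.81227226 -239.56411878   97.46854514] [-0.22457345 -0.09353232 -1.68942364] [0.09269551 0.03586355 0.01522734] [-1.55342174e+00 -3.61223916e-04  2.96143241e+00]
```

```bash
python3 -m inch '[0,0.002,0,0,0,0,1, 0,0.0015,0,0,0,0,1, 0,0,0,0,0,0,1]'; python3 -m inch '[0,0.001,0,0,0,0,1, 0,0,0,0,0,0,1]'; python3 -m inch '[0,0.001,0,0,0,0,1, 0,0,0,0,0,0,1]'
python3 -c "
from cell import env;s=env.state();print(s['eef_pos'],s['ft_force'],s['moment'],s['tcp_rot'])"
```

```text
t: 7.15
eef_pos: [478.8, -239.7, 94.3]
tcp_rot: [-1.553, 0.0, 2.961]
ft_force: [-0.3, -0.2, 0.0]
opening: 0.21
t: 7.35
eef_pos: [478.8, -239.7, 93.3]
tcp_rot: [-1.553, 0.0, 2.961]
ft_force: [-0.2, -0.5, -0.4]
opening: 0.208
t: 7.55
eef_pos: [478.8, -239.7, 92.2]
tcp_rot: [-1.553, -0.0, 2.961]
ft_force: [-0.2, 0.1, -1.6]
opening: 0.208
[ 478.77429875 -239.67967131   92.16656162] [-0.21942821  0.1196871  -1.55209118] [ 0.04992847  0.07845186 -0.01575496] [-1.55328354e+00 -5.80866387e-05  2.96139553e+00]
```

```bash
python3 -m inch '[0,0.0005,0,0,0,0,1, 0,0,0,0,0,0,1]'; python3 -m inch '[0,0.0005,0,0,0,0,1, 0,0,0,0,0,0,1]';python3 -m inch '[0,0.0005,0,0,0,0,1, 0,0,0,0,0,0,1]'
python3 - <<'E'
from cell import env
import cv2
s=env.state();print(s['eef_pos'],s['ft_force'],s['moment'],s['tcp_rot'])
c=env.read_camera("wrist")["pixels"]
cv2.imwrite("pics/wz5.png",cv2.resize(c[125:255,75:300],None,fx=3.5,fy=3.5,interpolation=cv2.INTER_CUBIC))
E
```

```text
t: 7.75
eef_pos: [478.8, -239.7, 91.7]
tcp_rot: [-1.553, -0.0, 2.961]
ft_force: [0.4, 0.1, 0.4]
opening: 0.209
t: 7.95
eef_pos: [478.9, -239.8, 91.3]
tcp_rot: [-1.553, 0.0, 2.961]
ft_force: [-2.1, -0.1, 0.7]
opening: 0.208
t: 8.15
eef_pos: [478.9, -240.0, 91.2]
tcp_rot: [-1.553, 0.001, 2.961]
ft_force: [-1.9, -1.9, 4.5]
opening: 0.206
[ 478.92097043 -240.01802515   91.18536724] [-1.92800058 -1.86209708  4.50176078] [0.06395351 0.34690112 0.02064905] [-1.55277189e+00  6.57519414e-04  2.96139525e+00]
```

View pics/wz5.png

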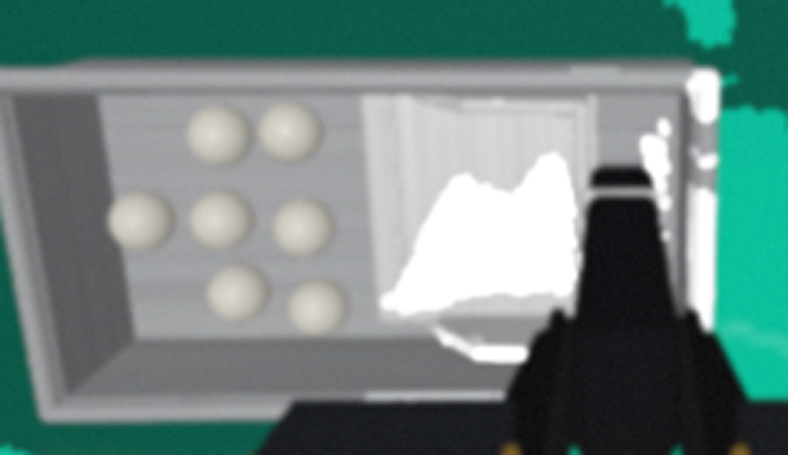

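The pan is on the tray floor with light contact, about 6 N. All seven balls are in front of the lip, at (110-345, 100-330) in the crop. I'll push forward.

```bash
python3 -m inch '[0,-0.0003,-0.002,0,0,0,1, 0,-0.00005,-0.003,0,0,0,1, 0,-0.00005,-0.003,0,0,0,1, 0,-0.00005,-0.003,0,0,0,1, 0,-0.00005,-0.003,0,0,0,1, 0,-0.00005,-0.003,0,0,0,1, 0,-0.00005,-0.003,0,0,0,1, 0,-0.00005,-0.003,0,0,0,1]'
python3 -m inch '[0,-0.00005,-0.003,0,0,0,1, 0,-0.00005,-0.003,0,0,0,1, 0,-0.00005,-0.003,0,0,0,1, 0,-0.00005,-0.003,0,0,0,1, 0,-0.00005,-0.003,0,0,0,1]'
python3 - <<'E'
from cell import env
import cv2
s=env.state();print(s['eef_pos'],s['ft_force'],s['moment'],s['tcp_rot'])
c=env.read_camera("wrist")["pixels"]
cv2.imwrite("pics/wz6.png",cv2.resize(c[125:255,75:300],None,fx=3.5,fy=3.5,interpolation=cv2.INTER_CUBIC))
E
```

```text
t: 9.0
eef_pos: [483.4, -217.3, 91.4]
tcp_rot: [-1.552, 0.001, 2.962]
ft_force: [-0.8, -7.9, 11.7]
opening: 0.211
t: 9.5
eef_pos: [486.2, -202.7, 91.5]
tcp_rot: [-1.552, 0.002, 2.962]
ft_force: [1.4, -3.9, 4.0]
opening: 0.207
[ 486.18877302 -202.65842883   91.45168505] [ 1.405407   -3.90882735  4.00290402] [-0.83402612  0.01633639  0.03740717] [-1.55229268e+00  1.64304594e-03  2.96159533e+00]
```

View pics/wz6.png

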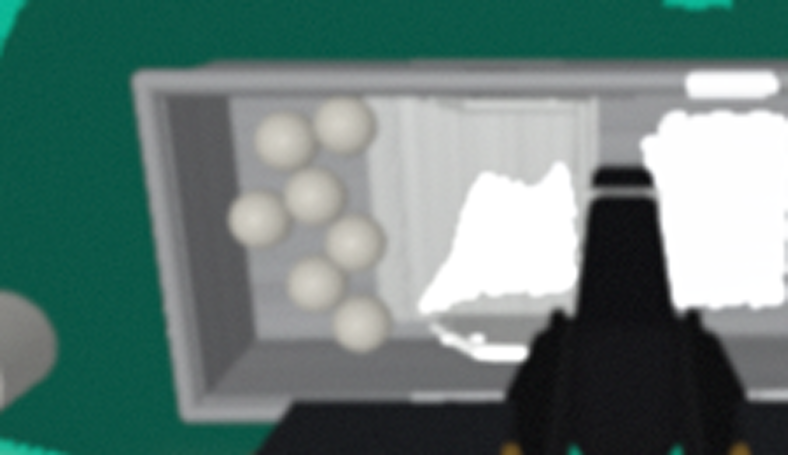

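```bash
python3 -m inch '[0,-0.0001,-0.003,0,0,0,1, 0,-0.00005,-0.003,0,0,0,1, 0,-0.00005,-0.003,0,0,0,1, 0,-0.00005,-0.003,0,0,0,1, 0,-0.00005,-0.003,0,0,0,1, 0,-0.00005,-0.003,0,0,0,1]'
python3 -m inch '[0,-0.00005,-0.002,0,0,0,1, 0,-0.00005,-0.002,0,0,0,1, 0,-0.00005,-0.002,0,0,0,1, 0,-0.00005,-0.002,0,0,0,1]'
python3 - <<'E'
from cell import env
import cv2
s=env.state();print(s['eef_pos'],s['ft_force'],s['moment'],s['tcp_rot'])
c=env.read_camera("wrist")["pixels"]
cv2.imwrite("pics/wz7.png",cv2.resize(c[125:255,75:300],None,fx=3.5,fy=3.5,interpolation=cv2.INTER_CUBIC))
E
```

```text
t: 10.15
eef_pos: [489.5, -185.1, 91.6]
tcp_rot: [-1.552, 0.002, 2.962]
ft_force: [1.1, -1.5, -0.4]
opening: 0.207
t: 10.55
eef_pos: [490.7, -176.9, 91.4]
tcp_rot: [-1.553, 0.001, 2.962]
ft_force: [0.2, -4.1, 6.0]
opening: 0.208
[ 490.67796912 -176.94705783   91.42556758] [ 0.22162636 -4.06906006  5.97435132] [-0.82356054  0.10582054  0.06044427] [-1.55258578e+00  1.22089845e-03  2.96154248e+00]
```

View pics/wz7.png

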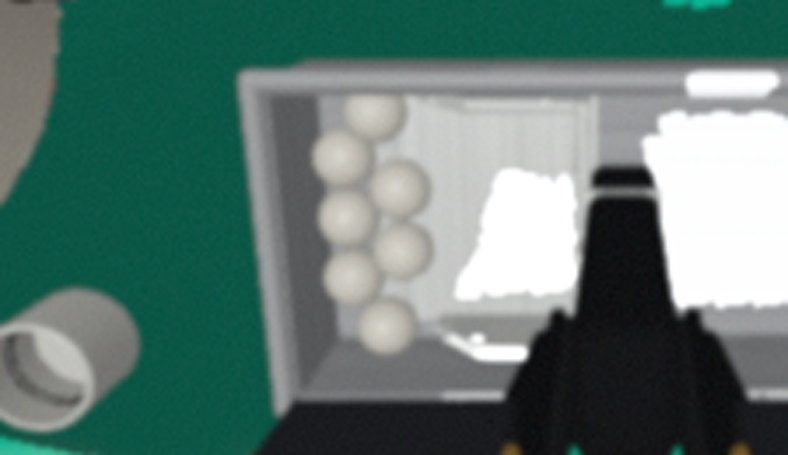

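```bash
python3 -m inch '[0,-0.00005,-0.002,0,0,0,1, 0,-0.00005,-0.002,0,0,0,1, 0,-0.00005,-0.002,0,0,0,1, 0,-0.00005,-0.002,0,0,0,1, 0,0,-0.001,0,0,0,1, 0,0,-0.001,0,0,0,1]'
python3 - <<'E'
from cell import env
import cv2
s=env.state();print(s['eef_pos'],s['ft_force'],s['moment'],s['tcp_rot'])
c=env.read_camera("wrist")["pixels"]
cv2.imwrite("pics/wz8.png",cv2.resize(c[125:255,75:300],None,fx=3.5,fy=3.5,interpolation=cv2.INTER_CUBIC))
E
```

```text
t: 11.2
eef_pos: [493.0, -168.4, 92.1]
tcp_rot: [-1.55, 0.003, 2.962]
ft_force: [-2.8, -12.2, 11.1]
opening: 0.211
[ 492.98140208 -168.36731252   92.14540598] [ -2.80908978 -12.17515728  11.08832569] [-2.80607306  0.57762094  0.01525526] [-1.55047074  0.00305476  2.9624721 ]
```

View pics/wz8.png

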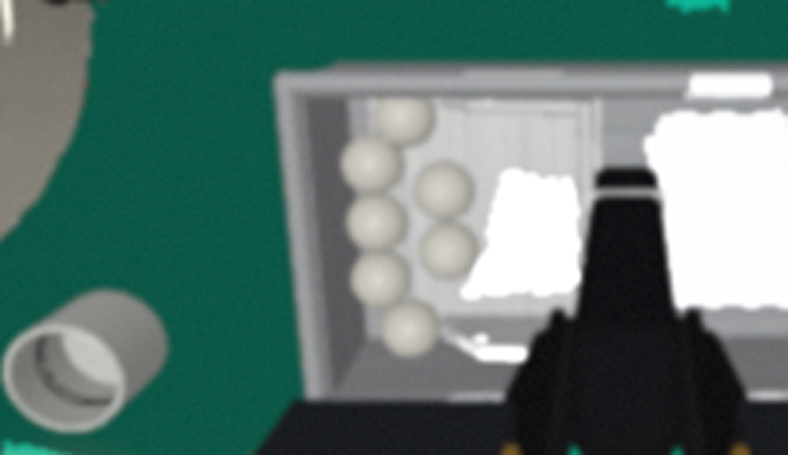

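Two balls are well inside at (445,190) and (448,250). The two corner balls look to be just behind the crest, and three are on the ramp at the end wall, where resistance has risen to about 12 N. I'll tip back slightly, retreat slowly so the wall balls drop off the ramp, and check.

```bash
python3 -m inch '[0,-0.0003,0.002,0,0,0,1, 0,-0.0003,0.0021,-1,0,0,1, 0,-0.0003,0.0021,-1,0,0,1, 0,-0.0003,0.0021,-1,0,0,1, 0,-0.0003,0.0021,-1,0,0,1, 0,0,0,0,0,0,1, 0,0,0,0,0,0,1]'
python3 - <<'E'
from cell import env
import cv2
s=env.state();print(s['eef_pos'],s['ft_force'],s['moment'],s['tcp_rot'])
c=env.read_camera("wrist")["pixels"]
cv2.imwrite("pics/wz9.png",cv2.resize(c[125:255,75:300],None,fx=3.5,fy=3.5,interpolation=cv2.INTER_CUBIC))
E
```

```text
t: 11.95
eef_pos: [489.9, -176.9, 92.3]
tcp_rot: [-1.623, -0.001, 2.961]
ft_force: [0.7, 0.4, -1.2]
opening: 0.211
[ 489.87441806 -176.90461693   92.27236403] [ 0.74365708  0.41748124 -1.15986618] [-0.17213444  0.07726134 -0.03725617] [-1.62318755e+00 -8.61243807e-04  2.96109472e+00]
```

View pics/wz9.png

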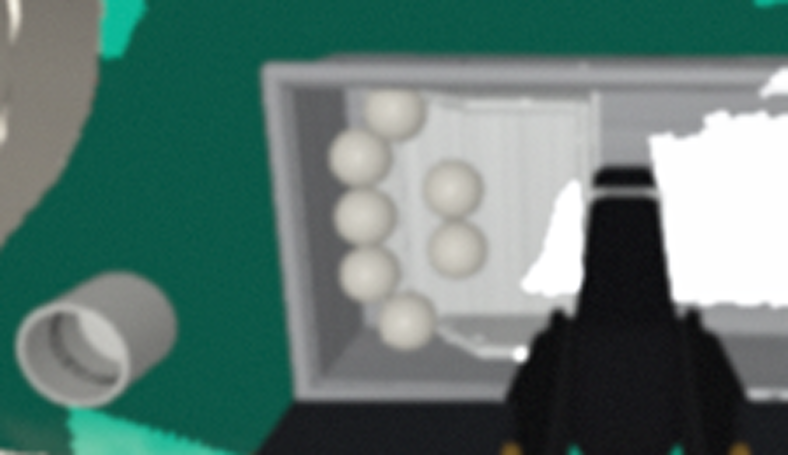

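```bash
python3 -m inch '[0,-0.00005,0.001,0,0,0,1, 0,-0.00005,0.001,0,0,0,1, 0,-0.00005,0.001,0,0,0,1, 0,-0.00005,0.001,0,0,0,1, 0,-0.00005,0.001,0,0,0,1, 0,-0.00005,0.001,0,0,0,1, 0,-0.00005,0.001,0,0,0,1, 0,0,0,0,0,0,1, 0,0,0,0,0,0,1]'
python3 - <<'E'
from cell import env
import cv2
s=env.state();print(s['eef_pos'],s['ft_force'],s['moment'],s['tcp_rot'])
c=env.read_camera("wrist")["pixels"]
cv2.imwrite("pics/wz10.png",cv2.resize(c[125:255,75:300],None,fx=3.5,fy=3.5,interpolation=cv2.INTER_CUBIC))
E
```

```text
t: 12.9
eef_pos: [488.9, -184.1, 92.5]
tcp_rot: [-1.623, 0.0, 2.961]
ft_force: [0.2, -0.6, -2.3]
opening: 0.207
[ 488.94855897 -184.08496966   92.54681828] [ 0.21740769 -0.58319463 -2.32977032] [-0.23667885  0.12189423 -0.01201876] [-1.62300028e+00  1.21411827e-04  2.96133621e+00]
```

View pics/wz10.png

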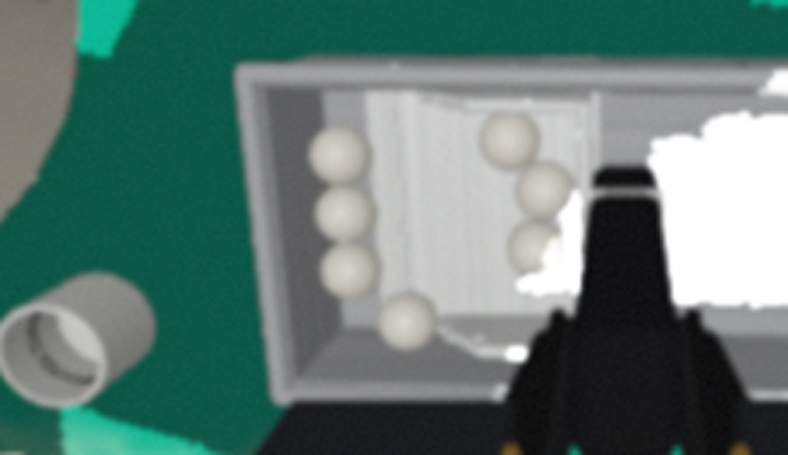

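Three balls now lie at the back of the pan: (510,140), (543,190) and (533,245). A fourth rests on the lip corner at (408,320), held by the end of the side wall, and three remain at the end wall. I'll shift sideways toward the stuck ball's wall and tip back a little more so that it rolls in.

```bash
python3 -m inch '[0.001,-0.0003,0.0016,-1,0,0,1, 0.001,-0.0003,0.0016,-1,0,0,1, 0.001,-0.0003,0.0016,-1,0,0,1, 0.0005,0,0,0,0,0,1, 0,0,0,0,0,0,1, 0,0,0,0,0,0,1]'
python3 - <<'E'
from cell import env
import cv2
s=env.state();print(s['eef_pos'],s['ft_force'],s['moment'],s['tcp_rot'])
c=env.read_camera("wrist")["pixels"]
cv2.imwrite("pics/wz11.png",cv2.resize(c[125:255,75:300],None,fx=3.5,fy=3.5,interpolation=cv2.INTER_CUBIC))
E
```

```text
t: 13.55
eef_pos: [484.6, -188.2, 93.1]
tcp_rot: [-1.675, 0.0, 2.961]
ft_force: [0.1, -2.5, -1.3]
opening: 0.208
[ 484.61777797 -188.2455077    93.11396924] [ 0.07724274 -2.54694398 -1.29471218] [-0.79405193  0.15856969 -0.00651421] [-1.67516374e+00  1.19128855e-04  2.96138564e+00]
```

View pics/wz11.png

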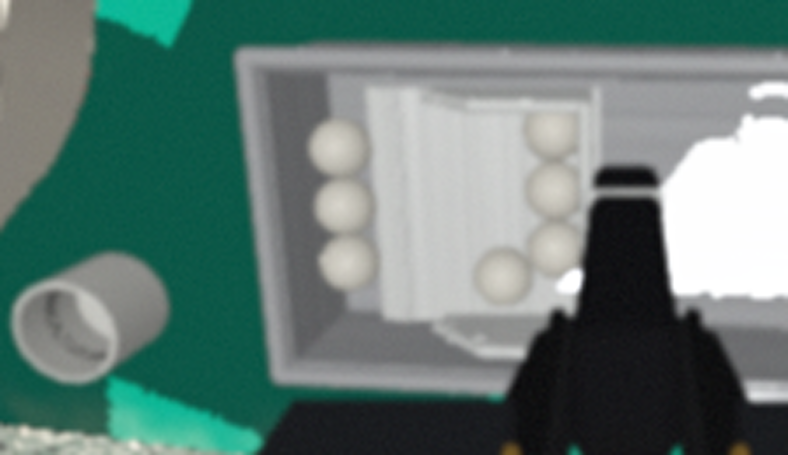

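Four balls are at the back of the pan: (552,130), (553,190), (555,247) and (503,275). I'll re-centre and lift gently, keeping the tilt.

```bash
python3 -m inch '[-0.001,-0.001,0,0,0,0,1, -0.001,-0.003,0,0,0,0,1, -0.001,-0.006,0,0,0,0,1, 0,-0.01,0,0,0,0,1, 0,-0.013,0,0,0,0,1, 0,-0.013,0,0,0,0,1, 0,-0.013,0,0,0,0,1, 0,-0.013,0,0,0,0,1, 0,-0.013,0,0,0,0,1, 0,-0.013,0,0,0,0,1]'
python3 -m inch '[0,-0.012,0,0,0,0,1, 0,-0.010,0,0,0,0,1, 0,-0.007,0,0,0,0,1, 0,-0.004,0,0,0,0,1, 0,-0.002,0,0,0,0,1, 0,-0.001,0,0,0,0,1, 0,0,0,0,0,0,1]'
python3 -m inch '[0,0,0,0.3,0,0,1, 0,0,0,0.4,0,0,1, 0,0,0,0.4,0,0,1, 0,0,0,0.4,0,0,1, 0,0,0,0.4,0,0,1, 0,0,0,0.4,0,0,1, 0,0,0,0.4,0,0,1, 0,0,0,0.3,0,0,1, 0,0,0,0,0,0,1, 0,0,0,0,0,0,1]'
python3 - <<'E'
from cell import env
import cv2,numpy as np
s=env.state();print(s['eef_pos'],s['ft_force'],s['moment'],np.degrees(s['tcp_rot']),s["opening"])
w=env.read_camera("wrist"); c=w["pixels"]; np.savez("pics/wrist12.npz",**w)
cv2.imwrite("pics/wz12.png",cv2.resize(c[105:255,75:300],None,fx=3.5,fy=3.5,interpolation=cv2.INTER_CUBIC))
c=env.read_camera("scene")["pixels"]
cv2.imwrite("pics/sz12.png",cv2.resize(c[100:250,130:330],None,fx=4,fy=4,interpolation=cv2.INTER_CUBIC))
E
```

```text
t: 14.6
eef_pos: [485.6, -198.3, 192.0]
tcp_rot: [-1.676, 0.0, 2.961]
ft_force: [0.2, 0.7, -2.7]
opening: 0.208
t: 15.3
eef_pos: [485.0, -202.4, 226.1]
tcp_rot: [-1.676, -0.0, 2.961]
ft_force: [-0.4, 0.1, -2.7]
opening: 0.212
t: 16.3
eef_pos: [485.1, -202.4, 226.4]
tcp_rot: [-1.623, 0.0, 2.961]
ft_force: [-0.5, 0.9, -1.8]
opening: 0.209
[ 485.07711921 -202.43166527  226.37673018] [-0.52821074  0.94082704 -1.79127139] [-0.01919247  0.0220236   0.0177682 ] [-9.29978801e+01  2.07120522e-03  1.69680653e+02] 0.20902299407287256
```

View pics/wz12.png

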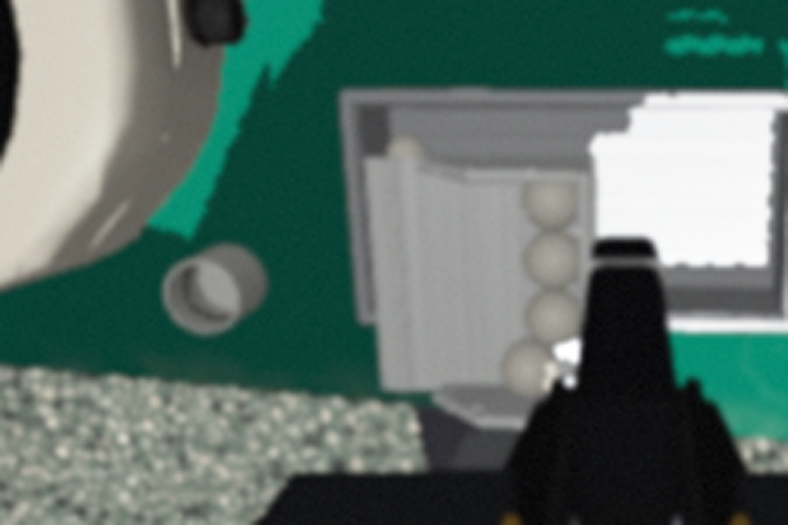

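View pics/sz12.png

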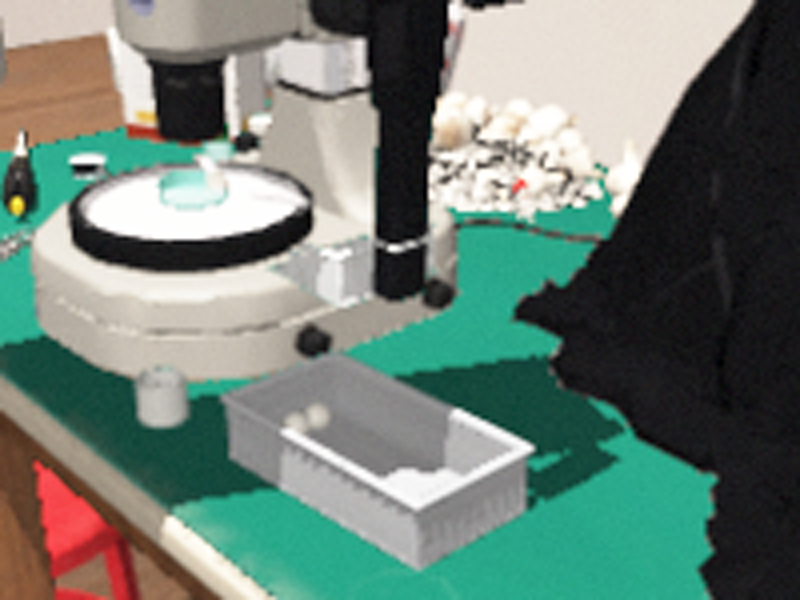

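Four balls lie against the back wall of the pan, at (550,200), (552,260), (553,315) and (527,367). The others are in the tray. The lip sits within a pixel of where it was right after the grasp, so the scoop has not turned in the fingers. I'll let it settle, check once more and hand in.

```bash
python3 -m inch '[0,0,0,0,0,0,1, 0,0,0,0,0,0,1, 0,0,0,0,0,0,1, 0,0,0,0,0,0,1, 0,0,0,0,0,0,1]'
python3 - <<'E'
from cell import env
import cv2,numpy as np
from h import *
w=env.read_camera("wrist"); c=w["pixels"]
s=env.state();print(s['eef_pos'],np.abs(s['qvel']).max(),s["opening"])
a=np.load("pics/wrist12.npz")["pixels"]; print("diff in pan",np.abs(a[150:220,180:250].astype(int)-c[150:220,180:250]).mean())
z=lambda u,v:(75+u/3.5-.36,105+v/3.5-.36)
t=np.radians(79.68); ex=np.array([np.cos(t)*np.cos(.052),np.sin(t)*np.cos(.052),.052]); ey=np.array([-np.sin(t),np.cos(t),0]); ez=np.cross(ex,ey)
pan=s["eef_pos"]-86.7*ez+38*ex+10*ez; print("pan",pan)
for p in [(550,200),(552,260),(553,315),(527,367)]:
    b=onz(w,*z(*p),pan[2]); print((b-pan)@ex,(b-pan)@ey,np.linalg.norm(b-pan))
env.job_done()
E
```

```text
t: 16.9
eef_pos: [485.1, -202.5, 226.4]
tcp_rot: [-1.623, 0.0, 2.961]
ft_force: [-0.2, -0.2, -1.8]
opening: 0.21
[ 485.07055547 -202.47267846  226.37917564] 0.0021353829220871223 0.20802658270080798
diff in pan 1.1887755102040816
pan [ 492.58339276 -161.21407658  151.75885068]
-16.5204185513173 -25.72865426336043 30.5880237808174
-16.704648701358863 -7.716665562023989 18.421403756493614
-16.631090416951274 9.397512679853161 19.122125176082484
-8.271615693714686 26.293421731109742 27.567172383122646
the job is handed in; nothing more can be done
```

I took the scoop by its grip, scooped four of the seven balls and handed the job in at about 17 s, with the scoop held still in the air. No verdict is reported, so the outcome rests on the checks below.

**How it went:** I lowered the pan into the empty half of the tray and pushed along the floor to the far wall. The push met about 12 N of resistance because balls wedged against the far wall. I tipped the scoop back, retreated slowly and shifted it sideways, which brought four balls into the pan before I lifted it.

**Last checks:**
- **Height:** the middle of the pan is about 152 mm above the table.
- **Tilt:** I kept about 3° of back-tilt on purpose; the limit is 7°. Tilt comes from the tool orientation, and the scoop had not visibly turned in the grip.
- **Stillness:** joint speeds are below 0.003 rad/s, and the picture of the pan did not change between the last two looks.
- **Balls in the pan:** the four ball centres are 18–31 mm from the pan's middle; the limit is 50 mm.
- **Other balls:** two of the remaining three are visible in the tray. The last was hidden from the cameras after the lift, but was in the tray with them just before it.
- **Grip:** the fingers are closed on the 20 mm bar. I did not measure finger force directly.

No checks failed or disagreed. The vial and caps were never approached, though I did not measure their positions again at the end.

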